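Lock off the deburring machine and clear the finished parts

ROBOT

A 6-joint arm with a two-finger parallel gripper is mounted at the origin on the work surface. World frame = base frame: x ahead of the robot, y to its left, z up, the work surface at z = 0. Lengths are in m, angles in rad, forces in N, time in s.
With the tool pointing down it reaches from about 0.35 to 0.875 m from the base axis. Payload 4.2 kg.
Tool frame: the origin (TCP) lies on the centre line of the jaws, within the pads' length; the fingertips stand 14 mm ahead of it and the grasp point (between the pads) lies 5 mm behind it (bot.nose_length is the distance from the TCP to the fingertips, in m); z points along the fingers, y is the line along which they close (so a half turn about z gives the same grasp; the last joint's range is limited). The gripper opens to 85 mm and grips with 20 to 120 N. Pads are 22 mm wide; open, the fingers measure 114 mm over their backs; the gripper's body (76 mm by 85 mm) begins 54 mm behind the grasp point. The pads swing forward as they close: fully open they stand 13 mm farther back than shut.
Start: joints at [-1.011, 0.385, 0.008, 0, -1.194, -0.259], TCP at [0.185, -0.597, 0.245] pointing down, gripper open.
Joint ranges: [-3.14, 3.14], [-1.21, 2.06], [-1.07, 1.41], [-3.16, 2.05], [-2.99, -0.16], [-3.1, 3.1]. Speed limits (rad/s): [2.79, 2.79, 3.14, 3.14, 3.14, 3.14].

INTERFACE

Orientations are given as a unit quaternion [x, y, z, w].
In Python, from plant import bot, imaging gives the robot as it stands.
- The arm moves only by the tool drive_tool, never from a script. Its argument "increments" is a list of rows, each a list of 3 entries, a list of its own where there are three numbers: the opening, from -1 (shut) to 1 (fully open), then the shift along the world's x, y, z scaled (see below), then the turn, a rotation vector about the world's x, y, z scaled (see below). A call has 1 to 10 rows; each row shifts and turns the commanded pose from where the row before left it; what a row does not reach is not made up. The controller multiplies each number of a shift by 75 mm and each number of a turn by 90 degrees. A row lasts 1/10 s, in which the tool goes at most 50 mm and 8.59 degrees, less where a joint would pass 70% of its speed; a pose out of reach is approached as far as the arm can. A call with a number of a shift or a turn outside -1 to 1 is refused whole. A call with a gripper value outside its range is refused whole. The fingers move at their own pace and stop on an object; "newtons" is the grip in N (left out, the last holds). Time passes only in rows, so rows that do not move let the fingers close. It gives the time, the measured TCP pose, the force, the opening and the grip force at its end, in the units of the state.
- bot.sense(): the state, without advancing time (a new reading comes with each control period).
- imaging.capture(name): name is "scene" or "top"; returns a dict with "pixels" (400x640x3 uint8, red, green, blue), "range_z" (400x640 float32, m along the optical axis (not along the pixel's ray), 0 where there is no reading), "fx", "fy", "cx", "cy" (pixels), "R" (3x3) and "t" (3): a world point X has camera coordinates R X + t. Camera axes: x right, y down, z forward; pixel columns grow to the right and rows downward; lengths in m; the calibration is good to about 2 mm. A picture is of the moment at which its call begins.
- bot.finish_job(): hands the job in; it is judged then, once.
The state is a dict: "time": time; "joint_positions": joint angles; "joint_velocities": joint speeds; "joint_torque": joint torques, N m; "ee_pos": TCP position; "tool_rot": TCP orientation; "ft_force": force on the tool from outside, world axes, zero at the start; "moment": the same for the moment, N m; "width": finger opening in m; "finger_force": force on a finger pad.
Only numpy, scipy, OpenCV 4.12 (cv2) and the standard library are available. Lean on these libraries where they do the work, as an engineer would, in place of code of your own. Each camera call takes 0.05 s, during which the arm holds its last target. There are 200 camera calls.

TASK

The deburring machine is finished for the day. First swing the red isolator handle round to off and stop it where the padlock hole in its tab sits over the hole in the hasp plate, so that a padlock would drop through both (past off the holes part again); then clear the finished parts from the bench, every steel collar into the square bin and every hex bolt into the long tray; last of all slide the barrel bolt on the machine's lid fully home in its keeper. Leave the small brass tin and the wood block among the parts where they stand.

Things in the scene. Friction and masses are not known exactly. Their poses are not given: they have to be found in the camera images.
- isolator_handle (a joint): the isolator's red handle; it turns about a vertical axis, clockwise seen from above as the value grows, 0 to 1.70 rad. It starts on at 0 to 0.25; off, where the padlock holes line up, is 1.40; from there to its stop at 1.70 is the reset position past off, where the holes do not line up. A stiff detent-free hinge: about 0.3 N m of friction (some 4 N at the grip) and it stays where it is left
- isolator_pivot (a point): point on the handle's vertical turning axis, at the height of the handle's top edge (124 mm above the bench). The isolator is a grey box 190 x 180 x 80 mm bolted to the bench, with the handle on its top face
- handle_grip (a point): middle of the top edge of the handle's upright fin, 70 mm out from the turning axis. The fin is 14 mm thick, runs from 16 to 98 mm out from the axis and stands from 90 to 124 mm above the bench; it can be pinched across from above
- handle_hole (a point): centre of the 12 mm padlock hole in the flat tab at the handle's outer end, 114 mm from the turning axis, on the tab's top face (95 mm above the bench). The tab is 32 x 28 x 5 mm
- hasp_hole (a point): centre of the 12 mm padlock hole in the fixed steel hasp plate (36 x 34 mm) on the isolator's top face, 114 mm from the turning axis; the handle's tab passes 4 mm above it. At off the two holes are one above the other
- lid_bolt (a joint): travel of the barrel bolt on the machine's lid: 0 drawn back, 0.050 m fully home in the keeper (a hard stop). It starts at 0 to 0.012. About 2.5 N of friction; it stays where it is left
- bolt_knob (a point): centre of the top of the bolt's upright round knob, 17 mm in diameter, 193 mm above the bench; its grippable part stands above the 161 mm high guides. Pinch it from above. The bolt slides level and straight towards the keeper
- keeper (a point): centre of the steel keeper (30 x 22 x 21 mm) on the machine's fixed top beside the lid, on the bolt's axis, 153 mm above the bench. The machine is a green box with a flat shut lid, 280 x 300 x 140 mm, bolted to the bench at the back; the bolt is near its front edge
- square_bin_in (a point): centre of the inner floor (4 mm above the bench) of the square steel bin, 160 x 160 x 50 mm outside, walls 4 mm, fixed; axes along its sides
- long_tray_in (a point): centre of the inner floor (4 mm above the bench) of the long steel tray, 120 mm (its x) x 190 mm (its y) x 40 mm outside, walls 4 mm, fixed
- collar1: a plain dark steel collar (thick ring): outside diameter 54 mm, bore 32 mm, 20 mm high, about 0.22 kg; origin at the centre of its underside, z its axis. May be absent (None)
- collar2: a plain dark steel collar (thick ring): outside diameter 54 mm, bore 32 mm, 20 mm high, about 0.22 kg; origin at the centre of its underside, z its axis. May be absent (None)
- collar3: a plain dark steel collar (thick ring): outside diameter 54 mm, bore 32 mm, 20 mm high, about 0.22 kg; origin at the centre of its underside, z its axis. May be absent (None)
- hexbolt1: a steel hex bolt lying on its side: head 24 mm across flats and 10 mm thick, shank 16 mm diameter and 60 mm long, about 0.13 kg. x points along the bolt from head to tip (dipping 4 degrees at the tip); origin on the bench straight below its centre of mass, which is 20 mm along the shank from the head's underface and 10.6 mm up z. May be absent (None)
- hexbolt2: a steel hex bolt lying on its side: head 24 mm across flats and 10 mm thick, shank 16 mm diameter and 60 mm long, about 0.13 kg. x points along the bolt from head to tip (dipping 4 degrees at the tip); origin on the bench straight below its centre of mass, which is 20 mm along the shank from the head's underface and 10.6 mm up z. May be absent (None)
- hexbolt3: a steel hex bolt lying on its side: head 24 mm across flats and 10 mm thick, shank 16 mm diameter and 60 mm long, about 0.13 kg. x points along the bolt from head to tip (dipping 4 degrees at the tip); origin on the bench straight below its centre of mass, which is 20 mm along the shank from the head's underface and 10.6 mm up z. May be absent (None)
- tin: bystander, not part of the job: round tin with a brass body and a pale top, 42 mm across and 45 mm high, among the parts; origin at its underside
- wood_block: bystander, not part of the job: small wood block 34 x 46 x 24 mm, among the parts; origin at its underside

How it is judged:
By the outcome, as a careful person would: the job done as asked, in the order asked, and still so for the second after the job is handed in, with the robot touching nothing.
Of collar1, collar2, collar3 only 2 to 3 are there at a start; the rules pass over those that are not, and their reading is None.
Of hexbolt1, hexbolt2, hexbolt3 only 2 to 3 are there at a start; the rules pass over those that are not, and their reading is None.
At some moment in a run one of collar1, collar2, collar3, hexbolt1, hexbolt2, hexbolt3 may be knocked a few centimetres aside while the robot is not near it.
Once in a run the grip may slacken for a moment while it holds something.
It also fails if it takes over 210 s, if anything falls off the work surface, if the arm or the gripper's body presses on something with over 40 N, if the wrist force passes 120 N, or if a joint passes its speed limit or range.

## Working session

There is one attempt and no reset: what is moved stays moved. The work goes in short steps, Python scripts to look and compute and a tool call to move; the robot and the scene stay as the last step left them, time stands still between calls to the robot, and variables do not carry over. Pictures are saved under pics/ and viewed, at most 14 in all, crops included, and the job is handed in when it is done.

Besides the shell and the picture viewer there is one more tool, called after "Request:" as name([rows], argument=value, ...), one row to a line, values as JSON. drive_tool: Moves the arm, as the interface text tells. Its arguments: {"type":"object","properties":{"increments":{"type":"array"},"newtons":{"type":"number"}},"required":["increments"]}

```bash
mkdir -p pics; ls
cat > h.py <<'E'
import numpy as np, cv2
from plant import bot, imaging
def cap(n,save=None):
    c=imaging.capture(n)
    if save: cv2.imwrite(f'pics/{save}.png',cv2.cvtColor(c['pixels'],cv2.COLOR_RGB2BGR))
    return c
def ray(c,u,v,z):
    d=c['R'].T@np.array([(u-c['cx'])/c['fx'],(v-c['cy'])/c['fy'],1.]); o=-c['R'].T@c['t']
    return o+d*(z-o[2])/d[2]
def cloud(c):
    v,u=np.mgrid[0:400,0:640]; Z=c['range_z']
    P=np.stack([(u-c['cx'])/c['fx']*Z,(v-c['cy'])/c['fy']*Z,Z],-1)-c['t']
    P=P@c['R']; P[Z==0]=np.nan
    return P
E
python3 - <<'E'
from h import *
for n in('scene','top'):
    c=cap(n,n+'0'); print(n,c['fx'],c['cx'],c['cy'],(-c['R'].T@c['t']).round(3),c['R'].round(3).tolist())
    np.savez(f'{n}0.npz',**c)
s=bot.sense(); print(s)
E
```

```text
pics
scene 418.9079802531152 316.79927488720614 200.95235800538146 [ 1.244 -0.106  0.966] [[0.123, 0.992, 0.018], [0.759, -0.083, -0.646], [-0.639, 0.093, -0.763]]
top 371.04129931798786 320.899187303509 203.00544618668718 [ 0.382 -0.011  0.989] [[0.006, -1.0, 0.007], [-0.976, -0.008, -0.216], [0.216, -0.005, -0.976]]
{'time': 0.1, 'joint_positions': array([-1.01137474e+00,  3.85500396e-01,  6.79236380e-03, -4.23368432e-04,
       -1.19401287e+00, -2.58600824e-01]), 'joint_velocities': array([-0.00030519, -0.00260035,  0.00401931,  0.00126096, -0.00156527,
       -0.00070513]), 'joint_torque': array([-8.52318681e-04, -3.93318093e+01,  1.88928956e+01,  4.19803038e+00,
       -2.59328182e-03,  4.95930763e-06]), 'ee_pos': array([ 0.1850656 , -0.59646745,  0.24433185]), 'tool_rot': array([-1.49766627e-01,  9.88720887e-01,  9.61165899e-04, -2.02174168e-04]), 'ft_force': array([0.56086601, 0.2912988 , 0.04341081]), 'moment': array([ 0.05839257, -0.01808377,  0.0314417 ]), 'finger_force': 0.0, 'width': 0.08500449541530965}
```

View pics/scene0.png

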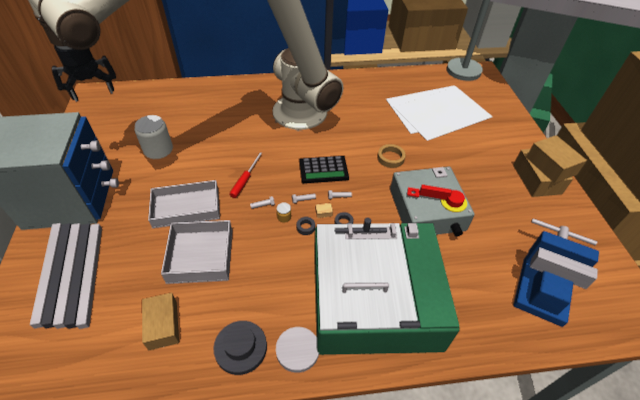

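View pics/top0.png

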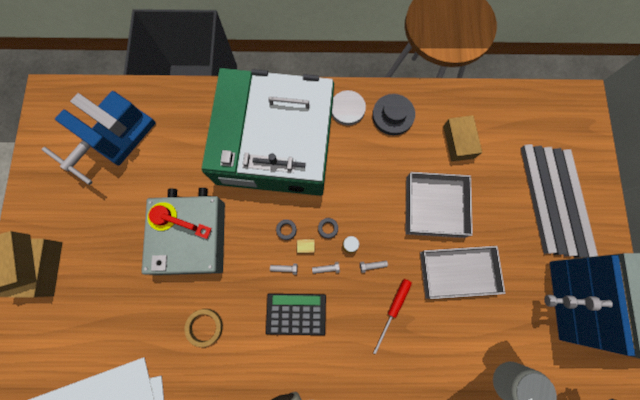

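Top view: isolator pivot ~(160,216), grip fin running to the tab ~(203,231), hasp ~(158,262). There are two collars at (286,229) and (328,228), and three hex bolts at (284,268), (326,268), (374,266). Tin (351,244), block (306,247), bin (440,205), tray (463,272), knob ~(272,160), keeper ~(228,158).

```bash
cat >> h.py <<'E'
def blobs(mask,amin=15):
    n,l,s,ce=cv2.connectedComponentsWithStats(mask.astype(np.uint8))
    return [(l==i,s[i,4]) for i in range(1,n) if s[i,4]>=amin]
def parts(c,xmin=.28,xmax=.56,ymin=-.2,ymax=.16):
    """things standing 6..60 mm above the bench in the parts area, by depth"""
    P=cloud(c); z=P[...,2]
    m=(z>.006)&(z<.06)&(P[...,0]>xmin)&(P[...,0]<xmax)&(P[...,1]>ymin)&(P[...,1]<ymax)
    out=[]
    for b,a in blobs(m):
        v,u=np.nonzero(b); h=np.nanpercentile(z[b],90)
        (cu,cv_),(w,hh),ang=cv2.minAreaRect(np.c_[u,v].astype(np.float32))
        out.append((a,cu,cv_,w,hh,ang,h,ray(c,cu,cv_,h/2),c['pixels'][b].mean(0).round()))
    return out
E
python3 - <<'E'
from h import *
np.set_printoptions(precision=4,suppress=True)
C={n:dict(np.load(n+'0.npz')) for n in('top','scene')}
for n,c in C.items():
    print(n)
    P=cloud(c)
    for o in parts(c): print([round(float(x),3) for x in o[:7]],o[7],o[8])
    hsv=cv2.cvtColor(c['pixels'],cv2.COLOR_RGB2HSV)
    red=((hsv[...,0]<6)|(hsv[...,0]>174))&(hsv[...,1]>170)&(hsv[...,2]>90)
    m=red&(P[...,2]>.07)&(P[...,2]<.14)
    print('red',m.sum(), 'zpcts',np.nanpercentile(P[m][:,2],[5,25,50,75,95]))
    f=m&(P[...,2]>.117); p=P[f]; print('top edge n',len(p),'mean',p.mean(0)); 
    yel=(hsv[...,0]>24)&(hsv[...,0]<34)&(hsv[...,1]>180)&(hsv[...,2]>120)&(P[...,2]>.06)&(P[...,2]<.13)
    print('yel',yel.sum(),P[yel].mean(0),P[yel].min(0),P[yel].max(0))
    iso=(P[...,2]>.074)&(P[...,2]<.086)&(P[...,1]>.2)&(P[...,1]<.5)&(P[...,0]>.2)&(P[...,0]<.55)
    print('iso rect',cv2.minAreaRect(P[iso][:,:2].astype(np.float32)))
    b=(P[...,2]>.165)&(P[...,2]<.21)&(P[...,0]>.45)&(P[...,0]<.75)&(P[...,1]>-.05)&(P[...,1]<.3)
    for bb,a in blobs(b,4): print('hi',a,P[bb].mean(0),P[bb].min(0),P[bb].max(0))
    for nm,lo,hi,zl in(('bin',(.38,-.36),(.58,-.17),(.044,.056)),('tray',(.22,-.42),(.38,-.18),(.034,.046))):
        k=(P[...,2]>zl[0])&(P[...,2]<zl[1])&(P[...,0]>lo[0])&(P[...,0]<hi[0])&(P[...,1]>lo[1])&(P[...,1]<hi[1])
        if k.sum()>5: print(nm,k.sum(),cv2.minAreaRect(P[k][:,:2].astype(np.float32)))
    cv2.imwrite(f'pics/crop_{n}.png',cv2.resize(cv2.cvtColor(c['pixels'],cv2.COLOR_RGB2BGR)[*( (slice(140,290),slice(130,330)) if n=='top' else (slice(150,300),slice(290,490)))],None,fx=4,fy=4,interpolation=cv2.INTER_CUBIC))
E
```

```text
top
[228.0, 327.5, 228.0, 20.0, 19.0, 90.0, 0.022] [ 0.5307 -0.0343  0.0112] [86. 80. 81.]
[228.0, 285.5, 230.0, 20.0, 19.0, 90.0, 0.023] [0.5245 0.0772 0.0113] [86. 80. 81.]
[225.0, 350.0, 245.0, 16.0, 16.0, 90.0, 0.048] [ 0.4846 -0.0927  0.0238] [176. 175. 171.]
[244.0, 304.5, 246.5, 13.0, 17.0, 90.0, 0.027] [0.4809 0.026  0.0133] [189. 172. 109.]
[190.0, 372.661, 266.538, 10.126, 27.063, 87.397, 0.024] [ 0.4303 -0.1521  0.012 ] [147. 139. 137.]
[185.0, 325.284, 267.531, 10.121, 27.018, 87.51, 0.024] [ 0.4269 -0.0288  0.0118] [155. 147. 145.]
[187.0, 282.5, 269.0, 10.0, 27.0, 90.0, 0.023] [0.4224 0.0822 0.0117] [152. 144. 142.]
[1963.0, 295.0, 310.5, 33.0, 60.0, 90.0, 0.022] [0.319  0.0476 0.0109] [74. 87. 76.]
[98.0, 390.052, 314.662, 6.538, 25.926, 8.746, 0.025] [ 0.3104 -0.1932  0.0124] [156.  67.  58.]
red 538 zpcts [0.0939 0.1042 0.1071 0.1232 0.1259]
top edge n 182 mean [0.5268 0.3233 0.1243]
yel 209 [0.5442 0.3702 0.0848] [0.5112 0.3422 0.0787] [0.58   0.4101 0.1074]
iso rect ((0.47855669260025024, 0.3300429582595825), (0.14443080127239227, 0.1817517876625061), 0.61949062347
[... 1040 characters left out ...]
0.0118] [81. 68. 65.]
[231.0, 305.0, 225.0, 18.0, 18.0, 90.0, 0.023] [ 0.5296 -0.0341  0.0117] [71. 62. 61.]
red 591 zpcts [0.0929 0.0991 0.1069 0.1153 0.1258]
top edge n 137 mean [0.5315 0.3239 0.1231]
yel 129 [0.5657 0.3742 0.0852] [0.5423 0.3429 0.0797] [0.5828 0.4136 0.0901]
iso rect ((0.48019957542419434, 0.3296811878681183), (0.14492246508598328, 0.18052859604358673), 2.014944314956665)
hi 83 [0.6691 0.0968 0.1849] [0.6588 0.0897 0.1653] [0.6753 0.1062 0.1976]
bin 150 ((0.523337721824646, -0.2900100350379944), (0.1308698207139969, 0.05241629481315613), 61.57876205444336)
tray 129 ((0.3654516935348511, -0.3517754375934601), (0.13500311970710754, 0.026904039084911346), 89.35047912597656)
```

View pics/crop_top.png

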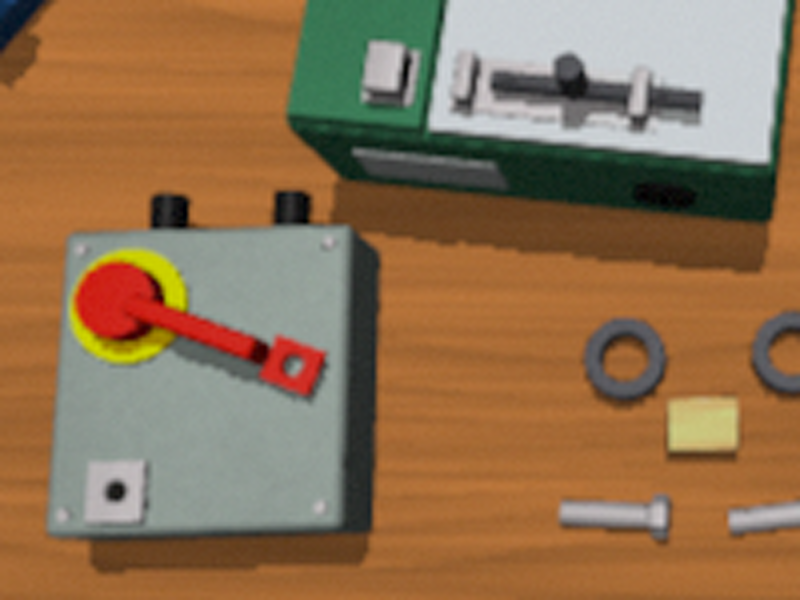

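View pics/crop_scene.png

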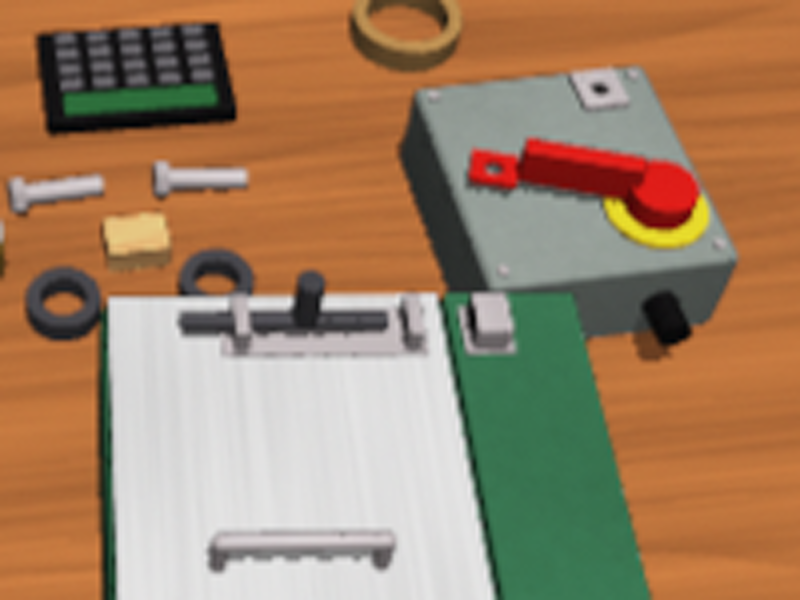

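Scene crop: handle hole (493,168), hasp hole (600,89), hub (665,192), knob top (312,282), keeper ~(490,318); the same points appear in the top crop at (293,366), (116,491), (118,300), (568,66), (385,70). The handle points right-down in the top view and must turn down to the hasp.

Run:
```python
from h import *
np.set_printoptions(precision=4,suppress=True)
C={n:dict(np.load(n+'0.npz')) for n in('top','scene')}
off={'top':(130,140),'scene':(290,150)}
def px(n,x,y): return (x+.5)/4-.5+off[n][0],(y+.5)/4-.5+off[n][1]
pts={'hole':(.095,(293,366),(493,168)),'hasp':(.086,(116,491),(600,89)),'hub':(.107,(118,300),(665,188)),'finTipTop':(.124,(262,350),(527,145)),'knob':(.193,(570,64),(312,280)),'keeper_top':(.1635,(386,62),(492,305))}
R={}
for k,(z,a,b) in pts.items():
    p=[ray(C['top'],*px('top',*a),z),ray(C['scene'],*px('scene',*b),z)]; R[k]=(p[0]+p[1])/2; print(k,p[0],p[1])
h,s=R['hole'][:2],R['hasp'][:2]; m=(h+s)/2; d=s-h; L=np.linalg.norm(d); n=np.array([-d[1],d[0]])/L
for sg in(1,-1): print('pivot?',m+sg*n*np.sqrt(.114**2-L*L/4), 'angle between',2*np.arcsin(L/2/.114))
for n,c in C.items():
    P=cloud(c); hsv=cv2.cvtColor(c['pixels'],cv2.COLOR_RGB2HSV)
    red=((hsv[...,0]<6)|(hsv[...,0]>174))&(hsv[...,1]>170)
    f=red&(P[...,2]>.1175)&(P[...,2]<.14)
    v,u=np.nonzero(f); q=np.array([ray(c,a,b,.124)[:2] for a,b in zip(u,v)]); print('fin top',q.mean(0),cv2.minAreaRect(q.astype(np.float32)),cv2.fitLine(q.astype(np.float32),2,0,.01,.01).ravel())
    grn=(hsv[...,0]>60)&(hsv[...,0]<85)&(hsv[...,1]>100)&(P[...,2]>.132)&(P[...,2]<.15)
    lid=(P[...,2]>.132)&(P[...,2]<.15)&(P[...,0]>.5)
    print('machine top',cv2.minAreaRect(P[lid][:,:2].astype(np.float32)),P[lid].min(0))
    for nm,lo,hi,zl in(('bin',(.38,-.45),(.62,-.17),(.04,.058)),('tray',(.22,-.52),(.42,-.18),(.03,.048)),('binfloor',(.4,-.42),(.6,-.2),(-.004,.012)),):
        k=(P[...,2]>zl[0])&(P[...,2]<zl[1])&(P[...,0]>lo[0])&(P[...,0]<hi[0])&(P[...,1]>lo[1])&(P[...,1]<hi[1])
        if nm!='binfloor': print(nm,k.sum(),cv2.minAreaRect(P[k][:,:2].astype(np.float32)))
    # bolts: axis direction
    for o in parts(c):
        if 130<=o[0]<=190 and o[8][0]>140: print('bolt',o[7][:2],o[1:3])
# bin/tray inner corners by hand, top image
for nm,z,cs in(('bin',.05,[(409,172.5),(471,175.5),(470,238),(407,234)]),('tray',.04,[(423,252),(499,247),(503,292),(429,298)])):
    q=np.array([ray(C['top'],*p,z)[:2] for p in cs]); print(nm,q,q.mean(0))
```

```text
hole [0.5081 0.2696 0.095 ] [0.5093 0.2711 0.095 ]
hasp [0.433  0.3727 0.086 ] [0.4345 0.3749 0.086 ]
hub [0.5457 0.3741 0.107 ] [0.55   0.3785 0.107 ]
finTipTop [0.5133 0.2793 0.124 ] [0.5158 0.2875 0.124 ]
knob [0.6672 0.0955 0.193 ] [0.6658 0.0993 0.193 ]
keeper_top [0.678  0.2072 0.1635] [0.6742 0.2111 0.1635]
pivot? [0.3948 0.2667] angle between 1.1896638479578
pivot? [0.5477 0.3775] angle between 1.1896638479578
fin top [0.5269 0.3236] ((0.5268019437789917, 0.3229825794696808), (0.0816890075802803, 0.013267376460134983), 72.22831726074219) [0.3228 0.9465 0.5269 0.3236]
machine top ((0.7888027429580688, 0.3034069240093231), (0.6701754331588745, 0.2715872526168823), 84.74580383300781) [ 0.6238 -0.042   0.132 ]
bin 427 ((0.5231476426124573, -0.3377399444580078), (0.23919110000133514, 0.18701912462711334), 17.626911163330078)
tray 288 ((0.3862661123275757, -0.3781430721282959), (0.06632409244775772, 0.1934017837047577), 0.32322031259536743)
bolt [ 0.4303 -0.1521] (372.66082763671875, 266.53814697265625)
bolt [ 0.4269 -0.0288] (325.2839660644531, 267.5311279296875)
bolt [0.4224 0.08
[... 214 characters left out ...]
.34145432710647583), (0.3368969261646271, 0.8076391220092773), 9.796904563903809) [ 0.5001 -0.041   0.132 ]
bin 454 ((0.5326656699180603, -0.3355211019515991), (0.2169874906539917, 0.18558593094348907), 17.853750228881836)
tray 287 ((0.38646599650382996, -0.345274955034256), (0.06599214673042297, 0.25950419902801514), 2.0100648403167725)
bolt [0.4265 0.0818] (339.5, 194.5)
bolt [ 0.4262 -0.0288] (303.1259460449219, 197.51870727539062)
bolt [ 0.4336 -0.153 ] (261.6751403808594, 202.59552001953125)
bin [[ 0.6746 -0.2486]
 [ 0.6677 -0.4124]
 [ 0.5018 -0.3964]
 [ 0.5109 -0.2361]] [ 0.5887 -0.3234]
tray [[ 0.4664 -0.2774]
 [ 0.4805 -0.4731]
 [ 0.3684 -0.4722]
 [ 0.3527 -0.2863]] [ 0.417  -0.3772]
```

Request:
drive_tool([
  [1,[0.27,0.4,0],[0,0,0]],
  [1,[0.27,0.4,0],[0,0,0]],
  [1,[0.27,0.4,0],[0,0,0]],
  [1,[0.27,0.4,0],[0,0,0]],
  [1,[0.27,0.4,0],[0,0,0]],
  [1,[0.27,0.4,0],[0,0,0]],
  [1,[0.27,0.4,0],[0,0,0]],
  [1,[0.27,0.4,0],[0,0,0]],
  [1,[0.27,0.4,0],[0,0,0]],
  [1,[0.24,0.4,0],[0,0,0]],
])

```text
time: 1.1
ee_pos: [0.386, -0.2955, 0.245]
tool_rot: [-0.15, 0.989, 0.0, -0.0]
ft_force: [0.6, 0.0, -1.2]
width: 0.0852
finger_force: 0.0
```

Request:
drive_tool([
  [1,[0.12,0.5,0],[0,0,0.08]],
  [1,[0.12,0.5,0],[0,0,0.08]],
  [1,[0.12,0.5,0],[0,0,0.08]],
  [1,[0.12,0.5,0],[0,0,0.08]],
  [1,[0.12,0.5,0],[0,0,0.08]],
  [1,[0.12,0.5,0],[0,0,0.08]],
  [1,[0.12,0.5,0],[0,0,0.08]],
  [1,[0.12,0.5,0],[0,0,0.03]],
  [1,[0.12,0.5,0],[0,0,0]],
  [1,[0.12,0.5,0],[0,0,0]],
])

```text
time: 2.1
ee_pos: [0.4752, 0.0797, 0.2451]
tool_rot: [-0.576, 0.817, 0.0, -0.0]
ft_force: [0.9, -0.6, -1.3]
width: 0.0852
finger_force: 0.0
```

Request:
drive_tool([
  [1,[0.11,0.5,0],[0,0,0]],
  [1,[0.11,0.5,0],[0,0,0]],
  [1,[0.11,0.5,0],[0,0,0]],
  [1,[0.11,0.5,0],[0,0,0]],
  [1,[0.11,0.5,0],[0,0,0]],
  [1,[0.1,0.5,0],[0,0,0]],
  [1,[0,0.12,0],[0,0,0]],
  [1,[0,0,0],[0,0,0]],
  [1,[0,0,0],[0,0,0]],
])

```text
time: 3.0
ee_pos: [0.5237, 0.3113, 0.2449]
tool_rot: [-0.576, 0.818, -0.0, -0.001]
ft_force: [0.5, -0.1, 0.1]
width: 0.0853
finger_force: 0.0
```

Request:
drive_tool([
  [0,[0,0,-0.35],[0,0,0]],
  [0,[0,0,-0.35],[0,0,0]],
  [0,[0,0,-0.35],[0,0,0]],
  [0,[0,0,-0.35],[0,0,0]],
  [0,[0,0,-0.35],[0,0,0]],
  [0,[0,0,0],[0,0,0]],
], newtons=40)

```text
time: 3.6
ee_pos: [0.5221, 0.3088, 0.1108]
tool_rot: [-0.575, 0.818, -0.0, -0.004]
ft_force: [0.2, -1.1, 0.8]
width: 0.0428
finger_force: 0.0
```

Request:
drive_tool([
  [-1,[0,0,0],[0,0,0]],
  [-1,[0,0,0],[0,0,0]],
  [-1,[0,0,0],[0,0,0]],
  [-1,[0,0,0],[0,0,0]],
  [-1,[0,0,0],[0,0,0]],
  [-1,[0,0,0],[0,0,0]],
  [-1,[0,0,0],[0,0,0]],
], newtons=40)

```text
time: 4.3
ee_pos: [0.5244, 0.3123, 0.1162]
tool_rot: [-0.577, 0.817, -0.0, 0.001]
ft_force: [-3.7, -1.6, 7.1]
width: 0.0131
finger_force: 39.3
```

Run:
```python
import numpy as np
np.set_printoptions(precision=4,suppress=True)
p=np.array([.5477,.3775]); g=np.array([.5237,.3113]); v=g-p; r=np.linalg.norm(v); a0=np.arctan2(v[1],v[0]); print(r,np.degrees(a0))
tot=1.19; N=14
q=np.array([p+r*np.array([np.cos(a0-tot*i/N),np.sin(a0-tot*i/N)]) for i in range(N+1)])
print((np.diff(q,axis=0)/.075).round(3).tolist(), -np.degrees(tot/N)/90)
```

```text
0.07041619131989456 -109.92749306737959
[[-0.074, 0.03], [-0.071, 0.037], [-0.068, 0.042], [-0.064, 0.048], [-0.059, 0.053], [-0.055, 0.058], [-0.05, 0.063], [-0.044, 0.066], [-0.038, 0.07], [-0.032, 0.073], [-0.026, 0.075], [-0.019, 0.077], [-0.013, 0.079], [-0.006, 0.08]] -0.05411268065124441
```

Request:
drive_tool([
  [-1,[0,0,0.05],[0,0,0]],
  [-1,[-0.074,0.03,0],[0,0,-0.054]],
  [-1,[-0.071,0.037,0],[0,0,-0.054]],
  [-1,[-0.068,0.042,0],[0,0,-0.054]],
  [-1,[-0.064,0.048,0],[0,0,-0.054]],
  [-1,[-0.059,0.053,0],[0,0,-0.054]],
  [-1,[-0.055,0.058,0],[0,0,-0.054]],
  [-1,[-0.05,0.063,0],[0,0,-0.054]],
  [-1,[0,0,0],[0,0,0]],
])

```text
time: 5.2
ee_pos: [0.4904, 0.3369, 0.1163]
tool_rot: [-0.311, 0.95, 0.0, -0.001]
ft_force: [0.7, 1.9, -9.7]
width: 0.0133
finger_force: 40.5
```

Request:
drive_tool([
  [-1,[-0.044,0.066,0],[0,0,-0.054]],
  [-1,[-0.038,0.07,0],[0,0,-0.054]],
  [-1,[-0.032,0.073,0],[0,0,-0.054]],
  [-1,[-0.026,0.075,0],[0,0,-0.054]],
  [-1,[-0.019,0.077,0],[0,0,-0.054]],
  [-1,[-0.013,0.079,0],[0,0,-0.054]],
  [-1,[-0.006,0.08,0],[0,0,-0.054]],
  [-1,[0,0,0],[0,0,0]],
  [-1,[0,0,0],[0,0,0]],
])

```text
time: 6.1
ee_pos: [0.477, 0.3754, 0.1164]
tool_rot: [-0.02, 1.0, -0.0, -0.001]
ft_force: [-0.1, 2.1, -11.6]
width: 0.013
finger_force: 40.3
```

Run:
```python
from h import *
c=cap('scene'); im=cv2.cvtColor(c['pixels'],cv2.COLOR_RGB2BGR)[140:260,370:490]
c2=cap('top'); im2=cv2.cvtColor(c2['pixels'],cv2.COLOR_RGB2BGR)[180:300,110:230]
cv2.imwrite('pics/h1.png',cv2.resize(np.hstack([im,im2]),None,fx=3.3,fy=3.3,interpolation=cv2.INTER_CUBIC))
```

```text
(no output)
```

View pics/h1.png

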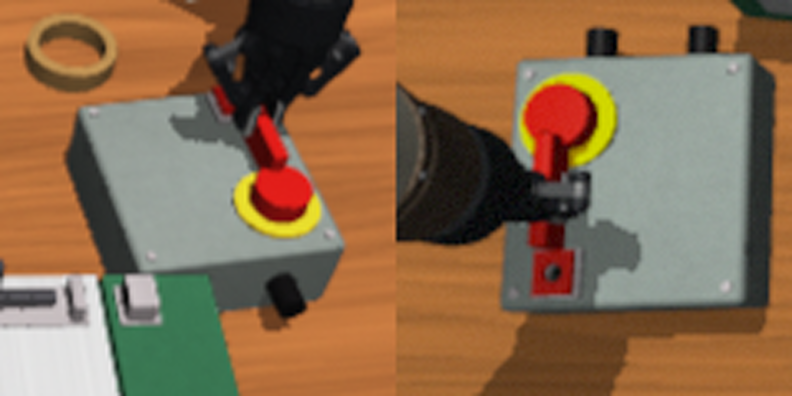

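Right panel (top view): the tab's hole is at (552,272), showing dark, close over the hasp hole; I'll measure the offset precisely within the top camera alone.

```bash
cat > hm.py <<'E'
from h import *
np.set_printoptions(precision=4,suppress=True)
def dark_centroid(c,u0,v0,r=5):
    g=cv2.cvtColor(c['pixels'],cv2.COLOR_RGB2GRAY).astype(float); v,u=np.mgrid[0:400,0:640]
    w=np.hypot(u-u0,v-v0)<r; t=np.percentile(g[w],60); k=np.clip(t-g,0,None)*w
    return (u*k).sum()/k.sum(),(v*k).sum()/k.sum()
def tab(c,u0,v0,r=11):
    hsv=cv2.cvtColor(c['pixels'],cv2.COLOR_RGB2HSV); v,u=np.mgrid[0:400,0:640]
    red=((hsv[...,0]<6)|(hsv[...,0]>174))&(hsv[...,1]>150)&(np.hypot(u-u0,v-v0)<40)
    P=cloud(c); return red,P
E
python3 - <<'E'
from hm import *
c0=dict(np.load('top0.npz')); q=dark_centroid(c0,158.75,262.4); hasp=ray(c0,*q,.086); print('hasp',q,hasp)
c=cap('top'); hsv=cv2.cvtColor(c['pixels'],cv2.COLOR_RGB2HSV)
red=((hsv[...,0]<8)|(hsv[...,0]>172))&(hsv[...,1]>130); v,u=np.mgrid[0:400,0:640]
k=(red&(v>=254)&(v<275)&(u>140)&(u<175))
print('rows',[(r,np.nonzero(k[r])[0].min(),np.nonzero(k[r])[0].max()) for r in range(254,275) if k[r].any()])
q=dark_centroid(c,156.9,262.1); print('hole dark',q,ray(c,*q,.095))
E
```

```text
hasp (np.float64(158.44182430681525), np.float64(262.40321326768594)) [0.433  0.3731 0.086 ]
rows [(254, np.int64(151), np.int64(160)), (255, np.int64(153), np.int64(160)), (256, np.int64(152), np.int64(163)), (257, np.int64(152), np.int64(163)), (258, np.int64(152), np.int64(163)), (259, np.int64(152), np.int64(163)), (260, np.int64(152), np.int64(163)), (261, np.int64(152), np.int64(163)), (262, np.int64(151), np.int64(163)), (263, np.int64(152), np.int64(163)), (264, np.int64(151), np.int64(163)), (265, np.int64(151), np.int64(163)), (266, np.int64(151), np.int64(162)), (267, np.int64(151), np.int64(162)), (268, np.int64(151), np.int64(162))]
hole dark (np.float64(157.44309927360774), np.float64(262.48910411622273)) [0.4322 0.3717 0.095 ]
```

Request:
drive_tool([
  [-1,[0,0.01,0],[0,0,-0.006]],
  [-1,[0,0,0],[0,0,0]],
  [0.1,[0,0,0],[0,0,0]],
  [0.1,[0,0,0],[0,0,0]],
  [0.1,[0,0,0.1],[0,0,0]],
  [0.1,[0,0,0.4],[0,0,0]],
  [0.1,[0,0,0.4],[0,0,0]],
  [0.1,[0,0,0.4],[0,0,0]],
  [0.1,[0,-0.5,0],[0,0,0.08]],
  [0.1,[0,-0.5,0],[0,0,0.08]],
])

```text
time: 7.25
ee_pos: [0.4788, 0.3024, 0.2191]
tool_rot: [-0.144, 0.99, 0.002, 0.003]
ft_force: [0.4, -0.6, -1.3]
width: 0.0467
finger_force: 0.0
```

Request:
drive_tool([
  [0.1,[0,-0.5,0],[0,0,0.08]],
  [0.1,[0,-0.5,0],[0,0,0.08]],
  [0.1,[0,0,0],[0,0,0.08]],
  [0.1,[0,0,0],[0,0,0.08]],
  [0.1,[0,0,0],[0,0,0.08]],
  [0.1,[0,0,0],[0,0,0.08]],
  [0.1,[0,0,0],[0,0,0.08]],
  [0.1,[0,0,0],[0,0,0.08]],
  [0.1,[0,0,0],[0,0,0.08]],
  [0.1,[0,0,0],[0,0,0.08]],
])

```text
time: 8.25
ee_pos: [0.4788, 0.2272, 0.218]
tool_rot: [-0.698, 0.716, -0.001, 0.002]
ft_force: [0.8, 0.6, -0.3]
width: 0.0472
finger_force: 0.0
```

Run:
```python
from hm import *
s=bot.sense(); print(s['ee_pos'],s['tool_rot'],s['joint_positions'])
c=cap('top','top1'); np.savez('top1.npz',**c)
hsv=cv2.cvtColor(c['pixels'],cv2.COLOR_RGB2HSV)
red=((hsv[...,0]<8)|(hsv[...,0]>172))&(hsv[...,1]>130)
print('rows',[(r,np.nonzero(red[r,140:175])[0].min()+140,np.nonzero(red[r,140:175])[0].max()+140) for r in range(256,269)])
q=dark_centroid(c,157.4,262.3); print(q,ray(c,*q,.095))
c2=cap('scene'); np.savez('scene1.npz',**c2)
im=cv2.cvtColor(c['pixels'],cv2.COLOR_RGB2BGR)
a=cv2.resize(im[240:285,135:180],(400,400),interpolation=cv2.INTER_CUBIC)
b=cv2.resize(cv2.cvtColor(c2['pixels'],cv2.COLOR_RGB2BGR)[150:195,420:465],(400,400),interpolation=cv2.INTER_CUBIC)
cv2.imwrite('pics/h2.png',np.hstack([a,b]))
```

```text
[0.4788 0.2272 0.218 ] [-0.6977  0.7164 -0.0006  0.0025] [ 0.7499  0.2437 -0.27    0.0012 -1.0522 -0.777 ]
rows [(256, np.int64(152), np.int64(163)), (257, np.int64(152), np.int64(163)), (258, np.int64(152), np.int64(163)), (259, np.int64(152), np.int64(163)), (260, np.int64(152), np.int64(163)), (261, np.int64(152), np.int64(163)), (262, np.int64(152), np.int64(163)), (263, np.int64(151), np.int64(163)), (264, np.int64(151), np.int64(163)), (265, np.int64(151), np.int64(163)), (266, np.int64(151), np.int64(162)), (267, np.int64(151), np.int64(162)), (268, np.int64(151), np.int64(162))]
(np.float64(157.1890034364261), np.float64(261.50515463917526)) [0.4346 0.3725 0.095 ]
```

View pics/h2.png

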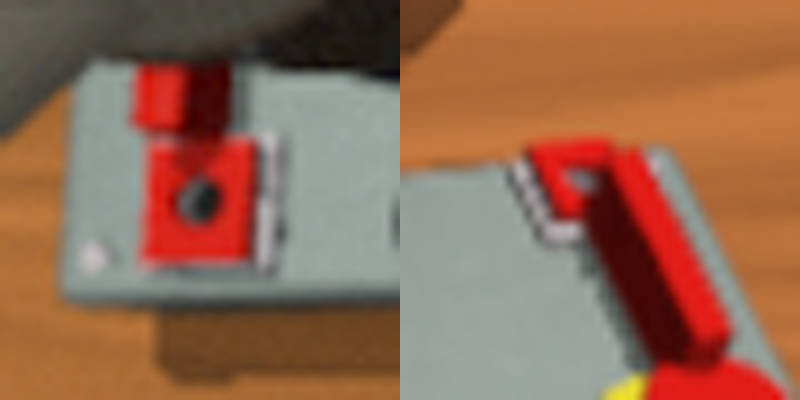

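The hole shows dark (see-through), centred in the tab at (200,200) left panel, and within ~0.5 mm of the hasp hole after parallax. Handle done. Now the parts.

```bash
cat >> h.py <<'E'
def boltaxes(c,**k):
    P=cloud(c); z=P[...,2]
    m=(z>.006)&(z<.035)&(P[...,0]>.38)&(P[...,0]<.48)&(P[...,1]>-.22)&(P[...,1]<.16)
    for b,a in blobs(m,80):
        v,u=np.nonzero(b); q=np.array([ray(c,x,y,.012)[:2] for x,y in zip(u,v)],np.float32)
        vx,vy,x0,y0=cv2.fitLine(q,2,0,.01,.01).ravel(); t=(q-[x0,y0])@[vx,vy]; w=np.abs((q-[x0,y0])@[-vy,vx])
        mid=(t.min()+t.max())/2; ct=np.array([x0+vx*mid,y0+vy*mid]); hs=1 if w[t>mid].mean()>w[t<mid].mean() else -1
        print('bolt n',a,'ctr',ct.round(4),'len',round(float(np.ptp(t)),3),'headdir',(hs*np.array([vx,vy])).round(3),'axis deg',round(float(np.degrees(np.arctan2(vy,vx))),1))
E
python3 - <<'E'
from h import *
for n in('top','scene'):
  for i in '01':
    c=dict(np.load(n+i+'.npz')); print(n,i); boltaxes(c)
    if i=='1':
        for o in parts(c): print([round(float(x),3) for x in (o[0],o[1],o[2],o[6])],o[7].round(4))
c=dict(np.load('top0.npz'))
# bin & tray by edges of the parts-less region: print depth-based extents of rims
P=cloud(c); z=P[...,2]
for nm,zl,lo,hi in(('bin',(.035,.06),(.47,-.46),(.72,-.2)),('tray',(.025,.05),(.32,-.5),(.49,-.25))):
    k=((z>zl[0])&(z<zl[1])&(P[...,0]>lo[0])&(P[...,0]<hi[0])&(P[...,1]>lo[1])&(P[...,1]<hi[1]))
    for b,a in blobs(k,30): print(nm,a,P[b][:,:2].min(0).round(3),P[b][:,:2].max(0).round(3),[np.round(x,3) for x in cv2.minAreaRect(P[b][:,:2].astype(np.float32))])
E
```

```text
top 0
bolt n 120 ctr [0.4722 0.0259] len 0.045 headdir [-0.012  1.   ] axis deg -89.3
bolt n 190 ctr [ 0.4328 -0.1527] len 0.071 headdir [-0.157  0.988] axis deg -81.0
bolt n 185 ctr [ 0.4236 -0.0281] len 0.07 headdir [ 0.139 -0.99 ] axis deg -82.0
bolt n 187 ctr [0.4234 0.0819] len 0.071 headdir [-0.02 -1.  ] axis deg 88.8
top 1
bolt n 119 ctr [0.4723 0.0259] len 0.045 headdir [-0.019  1.   ] axis deg -88.9
bolt n 188 ctr [ 0.4329 -0.1529] len 0.071 headdir [-0.151  0.988] axis deg -81.3
bolt n 184 ctr [ 0.4237 -0.0281] len 0.07 headdir [ 0.138 -0.99 ] axis deg -82.1
bolt n 186 ctr [0.4233 0.0819] len 0.071 headdir [-0.02 -1.  ] axis deg 88.9
[223.0, 327.5, 228.0, 0.023] [ 0.5307 -0.0343  0.0113]
[231.0, 285.5, 230.0, 0.023] [0.5245 0.0772 0.0114]
[224.0, 350.0, 245.0, 0.048] [ 0.4846 -0.0927  0.0239]
[243.0, 304.5, 246.5, 0.026] [0.4809 0.026  0.0132]
[188.0, 372.661, 266.538, 0.023] [ 0.4303 -0.1521  0.0116]
[184.0, 325.284, 267.531, 0.023] [ 0.4269 -0.0288  0.0117]
[186.0, 282.5, 269.0, 0.024] [0.4224 0.0821 0.0119]
[1961.0, 295.0, 310.5, 0.022] [0.319  0.0476 0.0109]
[96.0, 390.
[... 669 characters left out ...]
339.5, 194.0, 0.024] [0.4247 0.0821 0.012 ]
[134.0, 303.198, 197.076, 0.024] [ 0.4249 -0.0284  0.0119]
[138.0, 261.935, 203.173, 0.024] [ 0.4355 -0.1523  0.012 ]
[243.0, 283.0, 211.5, 0.048] [ 0.4834 -0.0928  0.0238]
[211.0, 323.5, 209.5, 0.027] [0.4807 0.0256 0.0137]
[155.0, 343.0, 217.0, 0.023] [0.513  0.0783 0.0117]
[235.0, 305.0, 224.5, 0.023] [ 0.5277 -0.0339  0.0115]
bin 701 [ 0.508 -0.41 ] [ 0.677 -0.241] [array([ 0.592, -0.325]), array([0.161, 0.161]), np.float64(86.499)]
bin 95 [ 0.471 -0.459] [ 0.48  -0.303] [array([ 0.475, -0.381]), array([0.004, 0.156]), np.float64(4.058)]
tray 625 [ 0.352 -0.475] [ 0.483 -0.277] [array([ 0.417, -0.376]), array([0.12 , 0.191]), np.float64(4.062)]
```

View pics/top1.png

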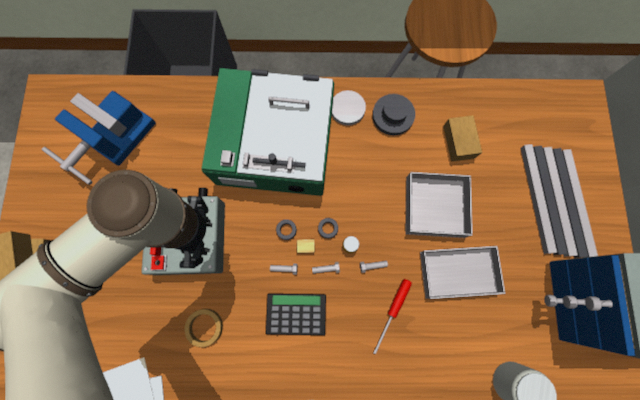

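```bash
python3 -c "
from plant import bot
print(bot.nose_length, bot.sense()['width'])"
```

```text
0.014 0.04713779419421354
```

Request:
drive_tool([
  [0.1,[-0.18,-0.49,0],[0,0,-0.028]],
  [0.1,[-0.18,-0.49,0],[0,0,0]],
  [0.1,[-0.19,-0.5,-0.2],[0,0,0]],
  [0.1,[-0.186,-0.5,-0.4],[0,0,0]],
  [0.1,[0,0,-0.5],[0,0,0]],
  [0.1,[0,0,-0.5],[0,0,0]],
  [0.1,[0,0,-0.45],[0,0,0]],
  [0.1,[0,0,-0.3],[0,0,0]],
  [0.1,[0,0,-0.2],[0,0,0]],
  [0.1,[0,0,0],[0,0,0]],
])

```text
time: 9.35
ee_pos: [0.4226, 0.0781, 0.0234]
tool_rot: [-0.679, 0.734, 0.0, -0.001]
ft_force: [-0.8, 0.4, -0.3]
width: 0.0467
finger_force: 0.0
```

Now close, lift.

Request:
drive_tool([
  [0.1,[0,0,-0.05],[0,0,0]],
  [-1,[0,0,0],[0,0,0]],
  [-1,[0,0,0],[0,0,0]],
  [-1,[0,0,0],[0,0,0]],
  [-1,[0,0,0],[0,0,0]],
  [-1,[0,0,0],[0,0,0]],
  [-1,[0,0,0],[0,0,0]],
], newtons=60)

```text
time: 10.05
ee_pos: [0.4236, 0.0787, 0.0214]
tool_rot: [-0.68, 0.733, -0.0, 0.001]
ft_force: [0.9, -0.3, 6.1]
width: 0.013
finger_force: 58.3
```

Request:
drive_tool([
  [-1,[0,0,0.1],[0,0,0]],
  [-1,[0,0,0.3],[0,0,0]],
  [-1,[0,0,0.4],[0,0,0]],
  [-1,[0,0,0.4],[0,0,0]],
  [-1,[0,0,0],[0,0,0]],
])

```text
time: 10.55
ee_pos: [0.4246, 0.0793, 0.1141]
tool_rot: [-0.68, 0.733, -0.001, 0.004]
ft_force: [0.5, 1.2, -0.9]
width: 0.0132
finger_force: 60.5
```

Request:
drive_tool([
  [-1,[-0.035,-0.5,0.1],[0,0,0.046]],
  [-1,[-0.035,-0.5,0],[0,0,0.046]],
  [-1,[-0.035,-0.5,0],[0,0,0]],
  [-1,[-0.035,-0.5,0],[0,0,0]],
  [-1,[-0.035,-0.5,0],[0,0,0]],
  [-1,[-0.035,-0.5,0],[0,0,0]],
  [-1,[-0.035,-0.5,0],[0,0,0]],
  [-1,[-0.035,-0.5,0],[0,0,0]],
  [-1,[-0.035,-0.5,0],[0,0,0]],
  [-1,[-0.035,-0.5,0],[0,0,0]],
])

```text
time: 11.55
ee_pos: [0.3951, -0.2979, 0.1169]
tool_rot: [0.731, -0.683, -0.001, 0.0]
ft_force: [0.8, 0.8, -0.6]
width: 0.0132
finger_force: 60.5
```

Request:
drive_tool([
  [-1,[-0.03,-0.48,0],[0,0,0]],
  [-1,[0,0,0],[0,0,0]],
  [-1,[0,0,-0.4],[0,0,0]],
  [-1,[0,0,-0.4],[0,0,0]],
  [-1,[0,0,-0.25],[0,0,0]],
  [-1,[0,0,-0.15],[0,0,0]],
  [-1,[0,0,0],[0,0,0]],
])

```text
time: 12.25
ee_pos: [0.3933, -0.332, 0.0267]
tool_rot: [0.731, -0.682, -0.001, 0.001]
ft_force: [-0.5, 0.2, -0.8]
width: 0.0132
finger_force: 60.9
```

Request:
drive_tool([
  [-0.4,[0,0,0],[0,0,0]],
  [-0.4,[0,0,0],[0,0,0]],
  [-0.4,[0,0,0.1],[0,0,0]],
  [-0.4,[0,0,0.4],[0,0,0]],
  [0.1,[0,0,0.4],[0,0,0]],
  [0.1,[0,0,0.3],[0,0,0]],
  [0.1,[0.05,0.5,0],[0,0,0.022]],
  [0.1,[0.05,0.5,0],[0,0,0]],
  [0.1,[0.05,0.5,0],[0,0,0]],
  [0.1,[0.05,0.5,0],[0,0,0]],
])

```text
time: 13.25
ee_pos: [0.4093, -0.1816, 0.1191]
tool_rot: [0.742, -0.67, 0.001, -0.001]
ft_force: [-0.1, 0.8, 0.8]
width: 0.0468
finger_force: 0.0
```

Request:
drive_tool([
  [0.1,[0.05,0.5,0],[0,0,0]],
  [0.1,[0.05,0.5,0],[0,0,0]],
  [0.1,[0.05,0.5,0],[0,0,0]],
  [0.1,[0.05,0.48,0],[0,0,0]],
  [0.1,[0,0,0],[0,0,0]],
  [0.1,[0,0,0],[0,0,0]],
])

```text
time: 13.85
ee_pos: [0.4243, -0.0336, 0.1187]
tool_rot: [0.743, -0.669, 0.0, -0.001]
ft_force: [1.2, 0.7, 0.1]
width: 0.0473
finger_force: 0.0
```

Run:
```python
from h import *
print(bot.sense()['ee_pos'])
for n in('top','scene'):
    c=cap(n,n+'2'); boltaxes(c)
    P=cloud(c)
    k=(P[...,0]>.36)&(P[...,0]<.475)&(P[...,1]<-.29)&(P[...,1]>-.46)&(P[...,2]>.0105)&(P[...,2]<.03)
    for b,a in blobs(k,15): print('tray thing',a,np.nanmean(P[b],0).round(3))
```

```text
[ 0.42430371 -0.03357224  0.11867057]
bolt n 169 ctr [ 0.4323 -0.1537] len 0.07 headdir [-0.204  0.979] axis deg -78.2
tray thing 201 [ 0.393 -0.331  0.021]
bolt n 137 ctr [ 0.4235 -0.0281] len 0.072 headdir [ 0.07  -0.998] axis deg -86.0
bolt n 139 ctr [ 0.4325 -0.1526] len 0.071 headdir [-0.222  0.975] axis deg -77.1
tray thing 130 [ 0.364 -0.418  0.02 ]
tray thing 134 [ 0.397 -0.331  0.021]
tray thing 62 [ 0.472 -0.312  0.02 ]
```

Request:
drive_tool([
  [0.1,[0,0.02,-0.5],[0,0,0]],
  [0.1,[0,0,-0.4],[0,0,0]],
  [0.1,[0,0,-0.25],[0,0,0]],
  [0.1,[0,0,-0.17],[0,0,0]],
  [0.1,[0,0,0],[0,0,0]],
  [-1,[0,0,0],[0,0,0]],
  [-1,[0,0,0],[0,0,0]],
  [-1,[0,0,0],[0,0,0]],
  [-1,[0,0,0],[0,0,0]],
  [-1,[0,0,0],[0,0,0]],
])

```text
time: 14.95
ee_pos: [0.4249, -0.0329, 0.0198]
tool_rot: [0.743, -0.67, 0.001, -0.001]
ft_force: [-1.1, -2.9, 6.0]
width: 0.0136
finger_force: 58.7
```

Request:
drive_tool([
  [-1,[0,0,0],[0,0,0]],
  [-1,[0,0,0.1],[0,0,0]],
  [-1,[0,0,0.3],[0,0,0]],
  [-1,[0,0,0.4],[0,0,0]],
  [-1,[0,0,0.4],[0,0,0]],
  [-1,[0,0,0.1],[0,0,0]],
  [-1,[0,0,0],[0,0,0]],
])

```text
time: 15.65
ee_pos: [0.4243, -0.0325, 0.1173]
tool_rot: [0.742, -0.67, 0.001, -0.001]
ft_force: [0.7, 0.2, -2.0]
width: 0.0132
finger_force: 58.7
```

Request:
drive_tool([
  [-1,[-0.03,-0.52,0],[0,0,-0.022]],
  [-1,[-0.03,-0.52,0],[0,0,0]],
  [-1,[-0.03,-0.52,0],[0,0,0]],
  [-1,[-0.03,-0.52,0],[0,0,0]],
  [-1,[-0.03,-0.52,0],[0,0,0]],
  [-1,[-0.03,-0.52,0],[0,0,0]],
  [-1,[-0.03,-0.52,0],[0,0,0]],
  [-1,[-0.03,-0.52,0],[0,0,0]],
  [-1,[-0.03,-0.52,0],[0,0,0]],
  [-1,[-0.03,-0.52,0],[0,0,0]],
])

```text
time: 16.65
ee_pos: [0.4002, -0.4235, 0.1137]
tool_rot: [0.731, -0.683, -0.002, 0.0]
ft_force: [1.1, 0.0, -0.8]
width: 0.013
finger_force: 58.7
```

Request:
drive_tool([
  [-1,[0,0,0],[0,0,0]],
  [-1,[0,0,-0.4],[0,0,0]],
  [-1,[0,0,-0.4],[0,0,0]],
  [-1,[0,0,-0.25],[0,0,0]],
  [-1,[0,0,-0.15],[0,0,0]],
  [-1,[0,0,0],[0,0,0]],
  [-0.4,[0,0,0],[0,0,0]],
  [-0.4,[0,0,0],[0,0,0]],
  [-0.4,[0,0,0.1],[0,0,0]],
  [-0.4,[0,0,0.4],[0,0,0]],
])

```text
time: 17.65
ee_pos: [0.3998, -0.4215, 0.0619]
tool_rot: [0.731, -0.683, -0.003, 0.0]
ft_force: [-0.8, 1.0, 0.8]
width: 0.0251
finger_force: 0.0
```

Request:
drive_tool([
  [0.1,[0,0,0.4],[0,0,0]],
  [0.1,[0,0,0.3],[0,0,0]],
  [0.1,[0.06,0.5,0],[0,0,0.038]],
  [0.1,[0.06,0.5,0],[0,0,0.038]],
  [0.1,[0.06,0.5,0],[0,0,0]],
  [0.1,[0.06,0.5,0],[0,0,0]],
  [0.1,[0.06,0.5,0],[0,0,0]],
  [0.1,[0.06,0.5,0],[0,0,0]],
  [0.1,[0.06,0.5,0],[0,0,0]],
  [0.1,[0,0.15,0],[0,0,0]],
])

```text
time: 18.65
ee_pos: [0.4337, -0.1467, 0.1174]
tool_rot: [0.771, -0.636, 0.001, -0.001]
ft_force: [0.4, -0.5, 0.4]
width: 0.0469
finger_force: 0.0
```

Run:
```python
from h import *
print(bot.sense()['ee_pos'])
for n in('top','scene'):
    c=cap(n,n+'3'); boltaxes(c)
    P=cloud(c)
    k=(P[...,0]>.37)&(P[...,0]<.465)&(P[...,1]<-.295)&(P[...,1]>-.46)&(P[...,2]>.0105)&(P[...,2]<.03)
    for b,a in blobs(k,15): print('tray thing',a,np.nanmean(P[b],0).round(3))
```

```text
[ 0.43370635 -0.14672152  0.11741159]
tray thing 205 [ 0.4   -0.418  0.021]
tray thing 197 [ 0.393 -0.333  0.022]
bolt n 136 ctr [ 0.4322 -0.1527] len 0.071 headdir [-0.214  0.977] axis deg -77.6
tray thing 130 [ 0.397 -0.331  0.021]
tray thing 139 [ 0.404 -0.418  0.021]
```

Request:
drive_tool([
  [0.1,[-0.02,-0.03,-0.5],[0,0,0]],
  [0.1,[0,0,-0.4],[0,0,0]],
  [0.1,[0,0,-0.23],[0,0,0]],
  [0.1,[0,0,-0.17],[0,0,0]],
  [0.1,[0,0,0],[0,0,0]],
  [-1,[0,0,0],[0,0,0]],
  [-1,[0,0,0],[0,0,0]],
  [-1,[0,0,0],[0,0,0]],
  [-1,[0,0,0],[0,0,0]],
  [-1,[0,0,0],[0,0,0]],
])

```text
time: 19.75
ee_pos: [0.4327, -0.1516, 0.0198]
tool_rot: [0.77, -0.637, 0.001, -0.001]
ft_force: [-0.4, -3.3, 5.8]
width: 0.0133
finger_force: 58.8
```

Request:
drive_tool([
  [-1,[0,0,0],[0,0,0]],
  [-1,[0,0,0.1],[0,0,0]],
  [-1,[0,0,0.3],[0,0,0]],
  [-1,[0,0,0.4],[0,0,0]],
  [-1,[0,0,0.4],[0,0,0]],
  [-1,[0,0,0.1],[0,0,0]],
  [-1,[0,0,0],[0,0,0]],
])

```text
time: 20.45
ee_pos: [0.4317, -0.1511, 0.1172]
tool_rot: [0.77, -0.638, 0.001, -0.001]
ft_force: [-0.4, -0.0, -1.4]
width: 0.0133
finger_force: 58.6
```

Request:
drive_tool([
  [-1,[0.02,-0.5,0],[0,0,-0.038]],
  [-1,[0.02,-0.5,0],[0,0,-0.038]],
  [-1,[0.02,-0.5,0],[0,0,0]],
  [-1,[0.02,-0.5,0],[0,0,0]],
  [-1,[0.02,-0.5,0],[0,0,0]],
  [-1,[0.02,-0.47,0],[0,0,0]],
  [-1,[0,0,0],[0,0,0]],
  [-1,[0,0,-0.4],[0,0,0]],
  [-1,[0,0,-0.4],[0,0,0]],
])

```text
time: 21.35
ee_pos: [0.4397, -0.3734, 0.0543]
tool_rot: [0.73, -0.683, -0.001, -0.0]
ft_force: [1.4, 0.2, -2.6]
width: 0.013
finger_force: 58.6
```

Request:
drive_tool([
  [-1,[0,0,-0.25],[0,0,0]],
  [-1,[0,0,-0.12],[0,0,0]],
  [-1,[0,0,0],[0,0,0]],
  [-0.4,[0,0,0],[0,0,0]],
  [-0.4,[0,0,0],[0,0,0]],
  [-0.4,[0,0,0.1],[0,0,0]],
  [-0.4,[0,0,0.4],[0,0,0]],
  [0.1,[0,0,0.4],[0,0,0]],
  [0.5,[0,0,0.4],[0,0,0]],
  [0.6,[0,0,0],[0,0,0]],
])

```text
time: 22.35
ee_pos: [0.4435, -0.3758, 0.1326]
tool_rot: [0.731, -0.682, 0.006, -0.001]
ft_force: [1.0, -0.6, 0.8]
width: 0.0678
finger_force: 0.0
```

Run:
```python
from h import *
s=bot.sense(); print(s['ee_pos'],s['tool_rot'])
for n in('top','scene'):
    c=cap(n,n+'4'); boltaxes(c); np.savez(n+'4.npz',**c)
    P=cloud(c)
    k=(P[...,0]>.37)&(P[...,0]<.465)&(P[...,1]<-.295)&(P[...,1]>-.46)&(P[...,2]>.0105)&(P[...,2]<.03)
    for b,a in blobs(k,15): print('tray thing',a,np.nanmean(P[b],0).round(3))
    for o in parts(c,ymin=-.16,xmin=.35,xmax=.62): print(o[0],np.round(o[1:3],1),o[6].round(3),o[7].round(4))
    g=cv2.cvtColor(c['pixels'],cv2.COLOR_RGB2GRAY)
    for b,a in blobs((P[...,2]>.012)&(P[...,2]<.03)&(g<110)&(P[...,0]>.48)&(P[...,0]<.62)&(P[...,1]>-.15)&(P[...,1]<.16),60):
        q=P[b]; q=q[q[:,2]>.0185]; print('collar top',a,q.mean(0).round(4),cv2.minEnclosingCircle(q[:,:2].astype(np.float32)))
    lid=(P[...,2]>.13)&(P[...,2]<.15)&(P[...,0]>.5)&(P[...,1]>-.08)&(P[...,1]<.22)
    print('machine front x by y',[(y,np.nanmin(P[lid&(abs(P[...,1]-y)<.01)][:,0]).round(3)) for y in(-.03,.05,.1,.15)])
```

```text
[ 0.44348434 -0.3758393   0.13256739] [ 0.73121733 -0.68211646  0.0060566  -0.00129422]
bolt n 120 ctr [0.4722 0.0259] len 0.045 headdir [-0.004  1.   ] axis deg -89.8
22 [317.5 193. ] 0.059 [ 0.6219 -0.007   0.0293]
226 [327.5 228. ] 0.022 [ 0.5307 -0.0343  0.0112]
232 [285.5 230. ] 0.023 [0.5245 0.0772 0.0114]
225 [350. 245.] 0.048 [ 0.4846 -0.0927  0.0239]
244 [304.5 246.5] 0.027 [0.4809 0.026  0.0133]
261 [296. 296.] 0.021 [0.3547 0.0458 0.0107]
collar top 218 [ 0.5303 -0.0338  0.0208] ((0.5300523042678833, -0.03373172506690025), 0.026618659496307373)
collar top 219 [0.5253 0.077  0.0211] ((0.5251402854919434, 0.07676968723535538), 0.02676788531243801)
machine front x by y [(-0.03, np.float64(0.641)), (0.05, np.float64(0.626)), (0.1, np.float64(0.633)), (0.15, np.float64(0.637))]
tray thing 139 [ 0.397 -0.331  0.021]
tray thing 142 [ 0.404 -0.417  0.021]
tray thing 142 [ 0.443 -0.372  0.021]
267 [324.5 178.1] 0.022 [0.3534 0.0459 0.0109]
242 [283. 211.] 0.047 [ 0.4815 -0.0927  0.0237]
212 [323.5 209.4] 0.027 [0.4803 0.0256 0.0136]
155 [343.  217.5] 0.024 [0.5149 0.0779 0.0119]
234 [305. 225.] 0.024 [ 0.5297 -0.0341  0.0119]
collar top 129 [0.5213 0.0764 0.0218] ((0.5247913599014282, 0.0767139345407486), 0.027236588299274445)
collar top 195 [ 0.5325 -0.0337  0.0217] ((0.5313896536827087, -0.03386580944061279), 0.027697358280420303)
machine front x by y [(-0.03, np.float64(0.661)), (0.05, np.float64(0.633)), (0.1, np.float64(0.634)), (0.15, np.float64(0.638))]
```

Request:
drive_tool([
  [0.7,[0.116,0.456,0],[0,0,-0.082]],
  [0.7,[0.116,0.456,0],[0,0,-0.082]],
  [0.7,[0.116,0.456,0],[0,0,-0.082]],
  [0.7,[0.116,0.456,0],[0,0,-0.082]],
  [0.7,[0.116,0.456,0],[0,0,-0.082]],
  [0.7,[0.116,0.456,0],[0,0,-0.082]],
  [0.7,[0.116,0.456,0],[0,0,-0.082]],
  [0.7,[0.116,0.456,0],[0,0,-0.082]],
  [0.7,[0.116,0.456,0],[0,0,-0.082]],
  [0.7,[0.116,0.456,0],[0,0,-0.082]],
])

```text
time: 23.45
ee_pos: [0.527, -0.0307, 0.1253]
tool_rot: [-0.172, 0.985, 0.0, -0.001]
ft_force: [1.4, -0.4, -0.7]
width: 0.0731
finger_force: 0.0
```

Request:
drive_tool([
  [0.7,[0,0,0],[0,0,0]],
  [0.7,[0,0,0],[0,0,0]],
  [0.7,[0,0,-0.3],[0,0,0]],
  [0.7,[0,0,-0.3],[0,0,0]],
  [0.7,[0,0,0],[0,0,0]],
])

```text
time: 23.95
ee_pos: [0.5245, -0.0336, 0.0781]
tool_rot: [-0.174, 0.985, 0.0, -0.004]
ft_force: [-0.1, -0.7, 0.0]
width: 0.0723
finger_force: 0.0
```

Request:
drive_tool([
  [0.7,[0.06,0,-0.3],[0,0,0]],
  [0.7,[0,0,-0.25],[0,0,0]],
  [0.7,[0,0,-0.18],[0,0,0]],
  [0.7,[0,0,0],[0,0,0]],
  [-1,[0,0,0],[0,0,0]],
  [-1,[0,0,0],[0,0,0]],
  [-1,[0,0,0],[0,0,0]],
  [-1,[0,0,0],[0,0,0]],
  [-1,[0,0,0],[0,0,0]],
], newtons=70)

```text
time: 24.85
ee_pos: [0.5328, -0.0325, 0.0286]
tool_rot: [-0.175, 0.985, -0.0, 0.001]
ft_force: [-2.1, -1.1, 4.7]
width: 0.049
finger_force: 71.2
```

Request:
drive_tool([
  [-1,[0,0,0.1],[0,0,0]],
  [-1,[0,0,0.3],[0,0,0]],
  [-1,[0,0,0.4],[0,0,0]],
  [-1,[0,0,0.4],[0,0,0]],
  [-1,[0,0,0.2],[0,0,0]],
  [-1,[0,0,0],[0,0,0]],
])

```text
time: 25.45
ee_pos: [0.5336, -0.0318, 0.1346]
tool_rot: [-0.175, 0.985, 0.0, 0.003]
ft_force: [0.2, -0.5, -2.0]
width: 0.0488
finger_force: 72.8
```

Request:
drive_tool([
  [-1,[0.16,-0.49,0],[0,0,-0.08]],
  [-1,[0.16,-0.49,0],[0,0,-0.08]],
  [-1,[0.16,-0.49,0],[0,0,-0.08]],
  [-1,[0.16,-0.49,0],[0,0,0]],
  [-1,[0.16,-0.49,0],[0,0,0]],
  [-1,[0.16,-0.49,0],[0,0,0]],
  [-1,[0.16,-0.49,0],[0,0,0]],
  [-1,[0.16,-0.48,0],[0,0,0]],
  [-1,[0,0,0],[0,0,0]],
  [-1,[0,0,0],[0,0,0]],
])

```text
time: 26.45
ee_pos: [0.6268, -0.3258, 0.1288]
tool_rot: [0.014, 1.0, 0.001, -0.002]
ft_force: [0.8, -0.2, -2.1]
width: 0.049
finger_force: 73.0
```

Request:
drive_tool([
  [-1,[0,0,-0.4],[0,0,0]],
  [-1,[0,0,-0.4],[0,0,0]],
  [-1,[0,0,-0.3],[0,0,0]],
  [-1,[0,0,-0.2],[0,0,0]],
  [-1,[0,0,0],[0,0,0]],
  [-1,[0,0,0],[0,0,0]],
])

```text
time: 27.05
ee_pos: [0.6283, -0.3246, 0.034]
tool_rot: [0.012, 1.0, -0.0, 0.0]
ft_force: [0.4, 0.3, -2.5]
width: 0.0487
finger_force: 99.0
```

Request:
drive_tool([
  [0.6,[0,0,0],[0,0,0]],
  [0.6,[0,0,0],[0,0,0]],
  [0.6,[0,0,0.1],[0,0,0]],
  [0.6,[0,0,0.4],[0,0,0]],
  [0.6,[0,0,0.4],[0,0,0]],
  [0.6,[0,0,0.4],[0,0,0]],
  [0.7,[-0.125,0.487,0],[0,0,0.08]],
  [0.7,[-0.125,0.487,0],[0,0,0.08]],
  [0.7,[-0.125,0.487,0],[0,0,0.08]],
  [0.7,[-0.125,0.487,0],[0,0,0]],
])

```text
time: 28.05
ee_pos: [0.5905, -0.1782, 0.1328]
tool_rot: [-0.175, 0.984, -0.0, 0.001]
ft_force: [0.5, 0.9, -0.1]
width: 0.0726
finger_force: 0.0
```

Request:
drive_tool([
  [0.7,[-0.125,0.487,0],[0,0,0]],
  [0.7,[-0.125,0.487,0],[0,0,0]],
  [0.7,[-0.125,0.487,0],[0,0,0]],
  [0.7,[-0.125,0.487,0],[0,0,0]],
  [0.7,[-0.125,0.487,0],[0,0,0]],
  [0.7,[-0.12,0.487,0],[0,0,0]],
  [0.7,[-0.12,0.487,0],[0,0,0]],
  [0.7,[0,0,0],[0,0,0]],
  [0.7,[0,0,0],[0,0,0]],
])

```text
time: 28.95
ee_pos: [0.526, 0.0773, 0.1325]
tool_rot: [-0.176, 0.984, 0.0, 0.001]
ft_force: [-0.8, -0.1, 0.1]
width: 0.0726
finger_force: 0.0
```

Run:
```python
from h import *
s=bot.sense(); print(s['ee_pos'],s['tool_rot'])
for n in('top','scene'):
    c=cap(n,n+'5'); P=cloud(c); g=cv2.cvtColor(c['pixels'],cv2.COLOR_RGB2GRAY)
    for b,a in blobs((P[...,2]>.012)&(P[...,2]<.035)&(g<110)&(P[...,0]>.48)&(P[...,0]<.7)&(P[...,1]>-.4)&(P[...,1]<.16),50):
        q=P[b]; q=q[q[:,2]>.0185]; print(n,'collar top',a,q.mean(0).round(4),cv2.minEnclosingCircle(q[:,:2].astype(np.float32)))
```

```text
[0.52600553 0.07728378 0.13248815] [-1.75607336e-01  9.84459730e-01  1.69082648e-04  1.03690014e-03]
top collar top 194 [ 0.5663 -0.2764  0.0268] ((0.5907313227653503, -0.3226555585861206), 0.11022783815860748)
top collar top 132 [ 0.668  -0.3312  0.0265] ((0.6686441898345947, -0.33098456263542175), 0.06915119290351868)
top collar top 234 [ 0.624  -0.3235  0.0239] ((0.6251484155654907, -0.3234892189502716), 0.027115073055028915)
top collar top 57 [0.6217 0.0166 0.0276] ((0.6241587400436401, 0.019874632358551025), 0.039020370692014694)
top collar top 135 [0.516  0.0721 0.0208] ((0.5235400795936584, 0.07581333816051483), 0.026472650468349457)
scene collar top 64 [ 0.502  -0.092   0.0267] ((0.49428337812423706, -0.0920691192150116), 0.018897835165262222)
scene collar top 134 [0.5207 0.0768 0.0218] ((0.5259105563163757, 0.07674472779035568), 0.027365434914827347)
scene collar top 355 [ 0.6543 -0.3071  0.0267] ((0.59195876121521, -0.3206322491168976), 0.10951530188322067)
scene collar top 304 [ 0.5179 -0.3316  0.0268] ((0.5357798933982849, -0.32527199387550354), 0.07630548626184464)
scene collar top 209 [ 0.6285 -0.3231  0.0244] ((0.6272285580635071, -0.32335034012794495), 0.026437412947416306)
```

Collar B is in the bin; collar A unmoved. Grasp it.

Request:
drive_tool([
  [0.7,[0,0,-0.4],[0,0,0]],
  [0.7,[0,0,-0.4],[0,0,0]],
  [0.7,[0,0,-0.3],[0,0,0]],
  [0.7,[0,0,-0.2],[0,0,0]],
  [0.7,[0,0,-0.15],[0,0,0]],
  [0.7,[0,0,0],[0,0,0]],
  [-1,[0,0,0],[0,0,0]],
  [-1,[0,0,0],[0,0,0]],
  [-1,[0,0,0],[0,0,0]],
  [-1,[0,0,0],[0,0,0]],
])

```text
time: 30.05
ee_pos: [0.5266, 0.0766, 0.024]
tool_rot: [-0.175, 0.985, 0.0, 0.001]
ft_force: [-1.6, -2.3, 6.4]
width: 0.0503
finger_force: 73.5
```

Request:
drive_tool([
  [-1,[0,0,0],[0,0,0]],
  [-1,[0,0,0.1],[0,0,0]],
  [-1,[0,0,0.3],[0,0,0]],
  [-1,[0,0,0.4],[0,0,0]],
  [-1,[0,0,0.4],[0,0,0]],
  [-1,[0,0,0.2],[0,0,0]],
  [-1,[0,0,0],[0,0,0]],
])

```text
time: 30.75
ee_pos: [0.5268, 0.0771, 0.13]
tool_rot: [-0.175, 0.985, 0.001, 0.003]
ft_force: [0.2, -0.1, -2.5]
width: 0.0502
finger_force: 73.5
```

Request:
drive_tool([
  [-1,[0.035,-0.487,0],[0,0,-0.08]],
  [-1,[0.035,-0.487,0],[0,0,-0.08]],
  [-1,[0.035,-0.487,0],[0,0,-0.08]],
  [-1,[0.035,-0.487,0],[0,0,0]],
  [-1,[0.035,-0.487,0],[0,0,0]],
  [-1,[0.035,-0.487,0],[0,0,0]],
  [-1,[0.035,-0.487,0],[0,0,0]],
  [-1,[0.035,-0.487,0],[0,0,0]],
  [-1,[0.035,-0.487,0],[0,0,0]],
  [-1,[0.035,-0.487,0],[0,0,0]],
])

```text
time: 31.75
ee_pos: [0.5508, -0.2898, 0.1254]
tool_rot: [0.013, 1.0, 0.001, -0.002]
ft_force: [0.2, 1.0, -2.1]
width: 0.05
finger_force: 73.6
```

Request:
drive_tool([
  [-1,[0.035,-0.487,0],[0,0,0]],
  [-1,[0,0,0],[0,0,0]],
  [-1,[0,0,-0.4],[0,0,0]],
  [-1,[0,0,-0.4],[0,0,0]],
  [-1,[0,0,-0.3],[0,0,0]],
  [-1,[0,0,-0.2],[0,0,0]],
  [-1,[0,0,0],[0,0,0]],
  [-1,[0,0,0],[0,0,0]],
])

```text
time: 32.55
ee_pos: [0.5545, -0.3248, 0.0294]
tool_rot: [0.013, 1.0, 0.0, -0.0]
ft_force: [0.2, -0.5, -3.3]
width: 0.0502
finger_force: 78.9
```

Request:
drive_tool([
  [0.6,[0,0,0],[0,0,0]],
  [0.6,[0,0,0],[0,0,0]],
  [0.6,[0,0,0.1],[0,0,0]],
  [0.6,[0,0,0.4],[0,0,0]],
  [0.6,[0,0,0.5],[0,0,0]],
  [0.6,[0,0,0.5],[0,0,0]],
  [0.1,[0,0,0.5],[0,0,0]],
  [0.1,[0,0,0.5],[0,0,0]],
  [0.1,[-0.5,0,0.4],[0,0,-0.04]],
  [0.1,[-0.5,0,0],[0,0,0]],
])

```text
time: 33.55
ee_pos: [0.4814, -0.3265, 0.2538]
tool_rot: [0.044, 0.999, -0.003, 0.005]
ft_force: [0.3, -1.4, 0.2]
width: 0.047
finger_force: 0.0
```

Request:
drive_tool([
  [0.1,[-0.5,0,0],[0,0,0]],
  [0.1,[-0.4,0,0],[0,0,0]],
  [0.1,[0,0,0],[0,0,0]],
])

```text
time: 33.85
ee_pos: [0.4088, -0.3251, 0.2494]
tool_rot: [0.045, 0.999, -0.0, 0.001]
ft_force: [1.1, 1.2, 0.3]
width: 0.0471
finger_force: 0.0
```

Run:
```python
from h import *
s=bot.sense(); print(s['ee_pos'],s['tool_rot'])
K=[]
for n in('top','scene'):
    c=cap(n,n+'6'); P=cloud(c); np.savez(n+'6.npz',**c)
    b=(P[...,2]>.178)&(P[...,2]<.21)&(P[...,0]>.62)&(P[...,0]<.72)&(P[...,1]>.05)&(P[...,1]<.2)
    print(n,'knob',b.sum(),P[b].mean(0).round(4),P[b].min(0).round(4),P[b].max(0).round(4))
    v,u=np.nonzero(b&(P[...,2]>.186)); print('  top ray',ray(c,u.mean(),v.mean(),.193).round(4))
    gr=(P[...,2]>.156)&(P[...,2]<.175)&(P[...,0]>.62)&(P[...,0]<.72)&(P[...,1]>-.02)&(P[...,1]<.25)
    for bb,a in blobs(gr,4): print('  mid',a,P[bb].mean(0).round(4),P[bb].min(0).round(3),P[bb].max(0).round(3))
    lid=(P[...,2]>.13)&(P[...,2]<.15)&(P[...,0]>.6)
    e=np.array([(np.nanmin(P[lid&(abs(P[...,1]-y)<.004)][:,0]),y) for y in np.arange(.0,.2,.01) if (lid&(abs(P[...,1]-y)<.004)).sum()>5]); print('  edge slope dx/dy',np.polyfit(e[:,1],e[:,0],1).round(4))
a=cv2.imread('pics/top6.png')[150:310,250:530]; cv2.imwrite('pics/v6.png',cv2.resize(a,None,fx=2.8,fy=2.8,interpolation=cv2.INTER_CUBIC))
```

```text
[ 0.40878279 -0.32511119  0.24942643] [ 4.53387443e-02  9.98971307e-01 -1.30688433e-04  8.41608968e-04]
top knob 59 [0.6628 0.0974 0.1905] [0.6563 0.0897 0.1782] [0.6718 0.1053 0.196 ]
  top ray [0.6635 0.0976 0.193 ]
  mid 125 [0.6743 0.209  0.1611] [0.659 0.198 0.156] [0.69  0.222 0.165]
  mid 56 [0.6703 0.1627 0.1611] [0.656 0.157 0.156] [0.685 0.168 0.166]
  mid 257 [0.6617 0.0805 0.1596] [0.646 0.025 0.156] [0.675 0.147 0.174]
  edge slope dx/dy [0.0989 0.6234]
scene knob 61 [0.6685 0.0971 0.1901] [0.6587 0.0897 0.1781] [0.6742 0.1058 0.1968]
  top ray [0.6678 0.0976 0.193 ]
  mid 256 [0.666  0.0816 0.1608] [0.648 0.024 0.156] [0.678 0.148 0.175]
  mid 49 [0.6737 0.1627 0.1613] [0.658 0.158 0.156] [0.687 0.169 0.165]
  mid 105 [0.6788 0.2086 0.1618] [0.662 0.197 0.156] [0.694 0.221 0.167]
  edge slope dx/dy [0.1231 0.6275]
```

View pics/v6.png

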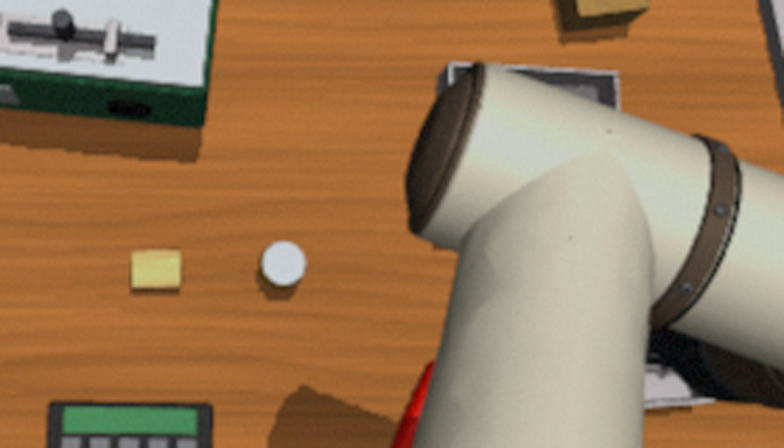

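Bench between is clear: tin (284,263) and block (156,270) unmoved; the arm hides the bin, so I'll check it from the next position.

Request:
drive_tool([
  [0.1,[0.285,0.47,0],[0,0,0]],
  [0.1,[0.285,0.47,0],[0,0,0]],
  [0.1,[0.285,0.47,0],[0,0,0]],
  [0.1,[0.285,0.47,0],[0,0,0]],
  [0.1,[0.285,0.47,0],[0,0,0]],
  [0.1,[0.285,0.47,0],[0,0,0]],
  [0.1,[0.285,0.47,0],[0,0,0]],
  [0.1,[0.285,0.47,0],[0,0,0]],
  [0.1,[0.285,0.47,0],[0,0,0]],
  [0.1,[0.285,0.47,0],[0,0,0]],
])

```text
time: 34.95
ee_pos: [0.6275, 0.0296, 0.2476]
tool_rot: [0.044, 0.999, -0.0, 0.0]
ft_force: [1.0, -1.0, 0.2]
width: 0.0468
finger_force: 0.0
```

Request:
drive_tool([
  [0.1,[0.285,0.47,0],[0,0,0]],
  [0.1,[0.285,0.47,0],[0,0,0]],
  [0.1,[0,0,0],[0,0,0]],
  [0.1,[0,0,0],[0,0,0]],
  [0.1,[0,0,0],[0,0,0]],
])

```text
time: 35.45
ee_pos: [0.6686, 0.0974, 0.2474]
tool_rot: [0.044, 0.999, -0.0, -0.0]
ft_force: [-0.6, 0.3, 0.4]
width: 0.0468
finger_force: 0.0
```

Run:
```python
from h import *
s=bot.sense(); print(s['ee_pos'],s['tool_rot'])
c=cap('top','top7'); P=cloud(c)
for o in parts(c,ymin=-.16,xmin=.38,xmax=.6): print(o[0],np.round(o[1:3],1),o[6].round(3),o[7].round(4))
a=cv2.imread('pics/top7.png')[150:310,130:530]; cv2.imwrite('pics/v7.png',cv2.resize(a,None,fx=2,fy=2,interpolation=cv2.INTER_CUBIC))
```

```text
[0.66856731 0.09742803 0.24736564] [ 4.44250395e-02  9.99012684e-01 -1.70137322e-04 -2.11775150e-04]
225 [350. 245.] 0.048 [ 0.4846 -0.0927  0.0238]
242 [304.5 246.5] 0.026 [0.4809 0.026  0.0132]
```

View pics/v7.png

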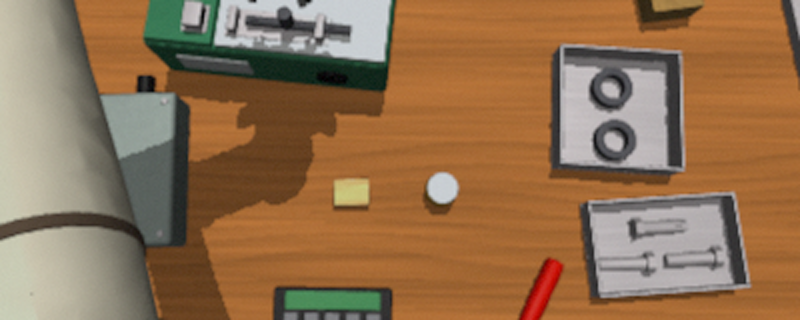

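Both collars sit in the bin (610,87),(614,139), all three bolts in the tray (658,227),(628,263),(693,259); tin and block unmoved. Now the barrel bolt.

Request:
drive_tool([
  [0.1,[-0.03,0,-0.3],[0,0,0]],
  [0.1,[0,0,-0.3],[0,0,0]],
  [0.1,[0,0,-0.2],[0,0,0]],
  [0.1,[0,0,-0.06],[0,0,0]],
  [0.1,[0,0,0],[0,0,0]],
  [-1,[0,0,0],[0,0,0]],
  [-1,[0,0,0],[0,0,0]],
  [-1,[0,0,0],[0,0,0]],
  [-1,[0,0,0],[0,0,0]],
  [-1,[0,0,0],[0,0,0]],
], newtons=40)

```text
time: 36.5
ee_pos: [0.6669, 0.0977, 0.1846]
tool_rot: [0.044, 0.999, 0.0, 0.001]
ft_force: [-0.8, -0.6, 4.7]
width: 0.0151
finger_force: 39.3
```

Request:
drive_tool([
  [-1,[0.01,0.1,0.02],[0,0,0]],
  [-1,[0.01,0.1,0],[0,0,0]],
  [-1,[0.01,0.1,0],[0,0,0]],
  [-1,[0.01,0.1,0],[0,0,0]],
  [-1,[0.01,0.1,0],[0,0,0]],
  [-1,[0,0,0],[0,0,0]],
  [-1,[0,0,0],[0,0,0]],
])

```text
time: 37.2
ee_pos: [0.6707, 0.1369, 0.1847]
tool_rot: [0.044, 0.999, 0.001, 0.001]
ft_force: [3.8, 2.7, 0.8]
width: 0.0154
finger_force: 39.3
```

Request:
drive_tool([
  [-1,[0.002,0.02,0],[0,0,0]],
  [-1,[0.002,0.02,0],[0,0,0]],
  [-1,[0,0,0],[0,0,0]],
  [-1,[0,0,0],[0,0,0]],
])

```text
time: 37.6
ee_pos: [0.6707, 0.1377, 0.1847]
tool_rot: [0.045, 0.999, -0.0, 0.0]
ft_force: [4.4, -2.1, 0.4]
width: 0.0159
finger_force: 39.3
```

Request:
drive_tool([
  [-1,[0.008,0.03,0],[0,0,0]],
  [-1,[0.004,0.03,0],[0,0,0]],
  [-1,[0,0,0],[0,0,0]],
  [-1,[0,0,0],[0,0,0]],
])

```text
time: 38.0
ee_pos: [0.6712, 0.1425, 0.1846]
tool_rot: [0.044, 0.999, -0.0, -0.0]
ft_force: [3.3, -2.2, 2.3]
width: 0.0153
finger_force: 39.4
```

Request:
drive_tool([
  [-1,[0.003,0.03,0],[0,0,0]],
  [-1,[0.003,0.03,0],[0,0,0]],
  [-1,[0,0,0],[0,0,0]],
  [-1,[0,0,0],[0,0,0]],
])

```text
time: 38.4
ee_pos: [0.6715, 0.1454, 0.1846]
tool_rot: [0.045, 0.999, -0.002, -0.001]
ft_force: [2.8, -7.2, 2.7]
width: 0.0155
finger_force: 39.6
```

Request:
drive_tool([
  [-1,[0.003,0.04,0],[0,0,0]],
  [-1,[0.003,0.04,0],[0,0,0]],
  [-1,[0,0,0],[0,0,0]],
  [-1,[0,0,0],[0,0,0]],
])

```text
time: 38.8
ee_pos: [0.6714, 0.1459, 0.1846]
tool_rot: [0.046, 0.999, -0.006, -0.002]
ft_force: [4.8, -21.4, 3.1]
width: 0.0152
finger_force: 40.0
```

Request:
drive_tool([
  [-1,[0.003,0.04,0],[0,0,0]],
  [-1,[0,0,0],[0,0,0]],
  [-1,[0,0,0],[0,0,0]],
])

```text
time: 39.1
ee_pos: [0.6714, 0.146, 0.1846]
tool_rot: [0.046, 0.999, -0.008, -0.003]
ft_force: [4.9, -27.4, 3.0]
width: 0.0152
finger_force: 40.3
```

Request:
drive_tool([
  [-1,[0,-0.06,0],[0,0,0]],
  [-1,[0,0,0],[0,0,0]],
  [-0.2,[0,0,0],[0,0,0]],
  [-0.2,[0,0,0],[0,0,0]],
  [-0.2,[0,0,0.1],[0,0,0]],
  [-0.2,[0,0,0.4],[0,0,0]],
  [-0.2,[0,0,0.4],[0,0,0]],
  [0,[0,0,0.3],[0,0,0]],
  [0,[-0.4,-0.4,0],[0,0,0]],
  [0,[-0.4,-0.4,0],[0,0,0]],
])

```text
time: 40.1
ee_pos: [0.6118, 0.093, 0.275]
tool_rot: [0.043, 0.999, 0.001, 0.0]
ft_force: [0.1, -0.1, -0.4]
width: 0.0427
finger_force: 0.0
```

Request:
drive_tool([
  [0,[-0.4,-0.4,0],[0,0,0]],
  [0,[-0.4,-0.4,0],[0,0,0]],
  [0,[-0.3,-0.4,0],[0,0,0]],
  [0,[-0.3,-0.4,0],[0,0,0]],
  [0,[-0.3,-0.4,0],[0,0,0]],
  [0,[-0.3,-0.4,0],[0,0,0]],
  [0,[0,0,0],[0,0,0]],
  [0,[0,0,0],[0,0,0]],
])

```text
time: 40.9
ee_pos: [0.4623, -0.088, 0.2753]
tool_rot: [0.044, 0.999, 0.0, 0.001]
ft_force: [0.9, 0.9, 0.0]
width: 0.0429
finger_force: 0.0
```

Run:
```python
from hm import *
s=bot.sense(); print(s['time'],s['ee_pos'])
for n in('top','scene'):
    c=cap(n,n+'8'); P=cloud(c)
    b=(P[...,2]>.178)&(P[...,2]<.21)&(P[...,0]>.62)&(P[...,0]<.72)&(P[...,1]>.05)&(P[...,1]<.2)
    if b.any():
        v,u=np.nonzero(b&(P[...,2]>.186)); print(n,'knob ray',ray(c,u.mean(),v.mean(),.193).round(4))
    if n=='top': q=dark_centroid(c,157.4,262.3); print('hole',q,ray(c,*q,.095))
a=cv2.imread('pics/top8.png')[130:310,130:530]; cv2.imwrite('pics/v8.png',cv2.resize(a,None,fx=2,fy=2,interpolation=cv2.INTER_CUBIC))
```

```text
40.9 [ 0.4623 -0.088   0.2753]
top knob ray [0.6677 0.1445 0.193 ]
hole (np.float64(157.18045112781954), np.float64(261.4887218045113)) [0.4346 0.3725 0.095 ]
scene knob ray [0.6723 0.1446 0.193 ]
```

View pics/v8.png

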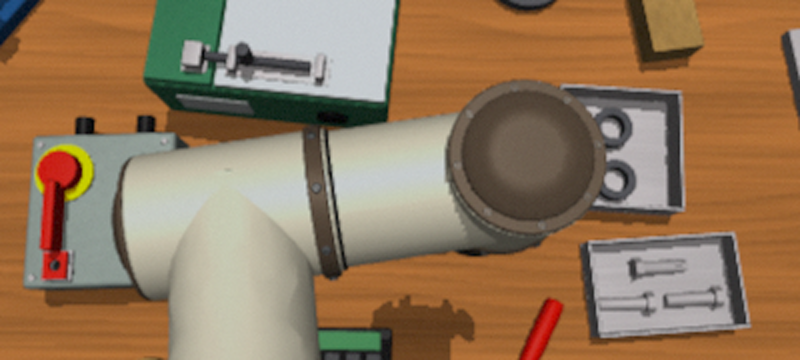

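The bolt now reaches into the keeper (195,57), the handle tab lies over the hasp (55,266), and the parts are in their containers (610,127)/(612,180) and tray. Handing in.

```bash
python3 -c "
from plant import bot
print(bot.finish_job())"
```

```text
the job is handed in; nothing more can be done
None
```

The job is handed in, done in the order asked and finished by about 41 s on the robot's clock: the isolator is at off with its holes lined up to about 1 mm by camera, both collars found are in the square bin, all three hex bolts are in the long tray, and the lid bolt is against its hard stop in the keeper; the tin and wood block were not moved, and the hand-in returned no score.

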